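# Read the tank pressure with the rod gauge

### The job

Take the rod gauge out of its wooden stand, seat its chuck straight down on the valve stem of the blue air tank and keep it pressed there firmly, with about 15 N (under 11 N it does not seal, over 24 N spoils the valve), until the rod has come out and then stood still for two seconds. Then put the gauge back upright in its stand and let go, with the rod still standing out at its reading. Do not push the rod back in, and do not disturb the tin, the bearing or the spanner.

Things in the scene. Friction and masses are not known exactly. Their poses are not given: they have to be found in the camera images.
- gauge: Loose rod pressure gauge, about 0.26 kg, upright in the stand. Origin: centre of the chuck's mouth, its lowest point; z up. Round steel chuck 28 mm across, z 0 to 29 mm, bore 16 mm wide. 10 mm up the bore a sprung rubber seal (3.5 N/mm, 4 mm travel, then solid) lands on the stem's rim; above it is the foot that the valve's pin pushes up. Barrel 18 mm across along x (-58 to 63 mm) at z = 45 mm
- gauge_grip (a point): Grip point of the gauge, 48 mm above the mouth, on the chuck's axis, in the red grip block: 36 mm long (gauge x), flat sides 20 mm apart (gauge y), from 29 to 65 mm above the mouth. Grip it across the flat sides, 70 N is enough
- gauge_rod (a joint): How far the white rod with the yellow end stands out of the +x end of the gauge barrel, in m (0 fully in, at most 0.045). It creeps out only while the gauge is pressed on the valve, takes about 2 s to come to rest at 11 to 37 mm according to the hidden pressure, and stays out by light friction (0.2 N) when the gauge is taken off
- rod_tip (a point): Outer end of the rod, on the barrel's axis
- tank: Fixed blue air tank on two wooden saddles, a cylinder 80 mm across lying along its y, 182 mm long, crown 90 mm above the bench. Origin on the bench under its middle, z up. The brass valve stem stands upright on this axis
- tank_boss (a point): Top of the brass boss (32 mm across, 96 mm above the bench) at the foot of the valve stem, on its axis. Stem 13 mm across; its rim is 19 to 37 mm above this point, differs each time and is not measured. A 4 mm pin stands 13 mm above the rim and pushes back with a steady hidden 3.5 to 8.5 N when pushed down, so a press feels soft first, then firm as the rim meets the seal
- stand: Fixed wooden block 80 x 80 x 20 mm, origin at the centre of its underside. In its middle a round pocket 31 mm wide, open above, whose floor is 6 mm above the bench; the gauge's chuck stands in it at any yaw
- tin: Loose round tin, 69 mm across, 77 mm high, a bystander. Origin at the centre of its underside
- bearing: Loose ball bearing, 32 mm across, 9 mm high, lying flat, a bystander. Origin at the centre of its underside
- spanner: Loose combination spanner, 186 mm long (its y), 25 mm wide, 6 mm high, a bystander. Origin at the centre of its underside

How it is judged:
By the outcome, as a careful person would: the job done as asked, in the order asked, and still so for the second after the job is handed in, with the robot touching nothing.
It also fails if it takes over 61 s, if anything falls off the work surface, if the arm or the gripper's body presses on something with over 40 N, if the wrist force passes 120 N, or if a joint passes its speed limit or range.

### The arm

A 6-joint arm with a two-finger parallel gripper is mounted at the origin on a cart in front of the work surface, level with it; the furniture and walls round the work are solid. World frame = base frame: x ahead of the robot, y to its left, z up, the work surface at z = 0. Lengths are in m, angles in rad, forces in N, time in s.
With the tool pointing down it reaches from about 0.275 to 0.85 m from the base axis. Payload 5.2 kg.
Tool frame: the origin (TCP) lies on the centre line of the jaws, within the pads' length; the fingertips stand ctrl.tcp_to_tips ahead of it and the grasp point (between the pads) lies 5 mm behind it (ctrl.tcp_to_tips is the distance from the TCP to the fingertips, in m); z points along the fingers, y is the line along which they close (so a half turn about z gives the same grasp; the last joint's range is limited). The gripper opens to 85 mm and grips with 20 to 120 N. Pads are 22 mm wide; open, the fingers measure 114 mm over their backs; the gripper's body (76 mm by 85 mm) begins 54 mm behind the grasp point. The pads swing forward as they close: fully open they stand 13 mm farther back than shut.
Start: joints at [-1.447, 0.259, 1.535, -0, 1.348, -0.203], TCP at [0.177, -0.521, 0.245] pointing down, gripper open.
Joint ranges: [-3.14, 3.14], [-0.91, 2.08], [0.19, 2.58], [-1.22, 4.36], [0.22, 2.71], [-3.12, 3.12]. Speed limits (rad/s): [2.57, 2.57, 3.14, 3.14, 3.14, 3.14].

### API

Orientations are given as a rotation vector (axis times angle).
In Python, from rig import sense, grab_frame, camera_model, job, recognise, landmark_of, ctrl gives the robot as it stands. The module is installed in compiled form; this text tells all that it offers.
- The arm moves only by the tool step_arm, never from a script. Its argument "motion" is a list that holds one entry, the list of rows, each a list of 6 numbers: the shift along the tool's x, y, z in cm, then the turn, a rotation vector about the tool's x, y, z in degrees. In form: [[[dx, dy, dz, wx, wy, wz], ...]]. A call has 1 to 12 rows; each row is the pose to reach, as a shift and turn from the pose commanded when the call began, along the tool's axes at that moment; what a row does not reach only later rows make up. A row lasts 1/12 s, in which the tool goes at most 41.7 mm and 7.16 degrees, less where a joint would pass 70% of its speed; a pose out of reach is approached as far as the arm can. A call with a gripper value outside its range is refused whole. "fingers" is the opening, from 0 (shut) to 1 (fully open), set as the call begins (left out, the last holds). The fingers move at their own pace and stop on an object; the grip force is fixed at half the most. Time passes only in rows, so rows that repeat a pose let the fingers close. It gives the time, the measured TCP pose, the force, the opening and the grip force at its end, in the units of the state.
- sense(): the state, without advancing time (a new reading comes with each control period).
- grab_frame(name): name is "side" or "top" or "wrist"; returns (picture, depth): 384x512x3 uint8, red, green, blue; 384x512 float32, m along the optical axis (not along the pixel's ray), 0 where there is no reading.
- camera_model(name): a dict with "camera_matrix" (3x3 intrinsics, pixels), "k1" (the pictures are not rectified: a ray, as slopes to the right and down, at radius r is drawn at 1 + k1 r^2 times it, then the intrinsics apply), "R" (3x3) and "t" (3): a world point X has camera coordinates R X + t; the wrist camera has in their place "mount" (4x4, takes a point from camera to tool coordinates, whose origin is the TCP and whose axes are the flange's). Camera axes: x right, y down, z forward; pixel columns grow to the right and rows downward; lengths in m; the calibration is good to about 2 mm. A picture is of the moment at which its call begins: read the wrist's pose just before it. camera_model takes no time and is no camera call.
- job.close_job(): hands the job in; it is judged then, once.
Trained networks look in the newest picture that a camera, given by its name, has taken for a name from the list of things; names that differ only in an ending like _2 or _b are one class to them, and where a whole thing is asked for, a point or a joint stands for the part that bears it (a point fixed in the world has none). Each returns a list of dicts, best first, with "score" (0 to 1); they miss things now and then, are a little off and sometimes report something else, mostly with a low value. They report only what shows in the picture. A call takes as long as a camera call.
- recognise(camera, name): "rect" ([left, top, width, height] as shares, 0 to 1, of the picture: columns of its width, rows of its height, round what is visible of it).
- landmark_of(camera, name): "position" ([row, column] as shares, 0 to 1, of the picture: columns of its width, rows of its height: a listed point, or the origin of a listed thing).
The state is a dict: "t": time; "q": joint angles; "joint_vel": joint speeds; "joint_efforts": joint torques, N m; "tcp_pos": TCP position; "ee_rot": TCP orientation; "force": force on the tool from outside, world axes, zero at the start; "wrist_torque": the same for the moment, N m; "grip_width": opening from 0.0 (shut) to 1.0 (fully open); "gripper_force": force on a finger pad.
Only numpy, scipy, OpenCV 4.12 (cv2) and the standard library are available. Lean on these libraries where they do the work, as an engineer would, in place of code of your own. Each camera call takes 0.05 s, during which the arm holds its last target. There are 200 camera calls.

## Working session

There is one attempt and no reset: what is moved stays moved. The work goes in short steps, Python scripts to look and compute and a tool call to move; the robot and the scene stay as the last step left them, time stands still between calls to the robot, and variables do not carry over. Pictures are saved under pics/ and viewed, at most 10 in all, crops included, and the job is handed in when it is done.

Besides the shell and the picture viewer there is one more tool, called after ">>>" as name(argument=value, ...) on one line, values as JSON. step_arm: Moves the arm, as the interface text tells. Its arguments: {"type":"object","properties":{"motion":{"type":"array","items":{"type":"array","items":{"type":"array","items":{"type":"number"}}}},"fingers":{"type":"number"}},"required":["motion"]}

```bash
mkdir -p pics; cat > h.py <<'E'
import numpy as np, cv2
from rig import *
from scipy.spatial.transform import Rotation as Ro
def pose(cam,s=None):
    m=camera_model(cam)
    if cam=='wrist':
        s=s or sense(); T=np.eye(4); T[:3,:3]=Ro.from_rotvec(s['ee_rot']).as_matrix(); T[:3,3]=s['tcp_pos']
        T=T@np.array(m['mount']); return m,T[:3,:3],T[:3,3]
    R=np.array(m['R']); return m,R.T,-R.T@np.array(m['t'])
def rays(m,uv):
    d=np.array([m['k1'],0,0,0,0.],float)
    return cv2.undistortPoints(np.array(uv,float).reshape(-1,1,2),np.array(m['camera_matrix'],float),d).reshape(-1,2)
def at_z(P,uv,z):
    m,R,c=P; n=rays(m,uv); d=np.c_[n,np.ones(len(n))]@R.T
    return c+d*((z-c[2])/d[:,2])[:,None]
def cloud(P,D):
    m,R,c=P; h,w=D.shape; uv=np.stack(np.meshgrid(np.arange(w),np.arange(h)),-1).reshape(-1,2)
    n=rays(m,uv); X=np.c_[n,np.ones(len(n))]*D.reshape(-1,1); return (X@R.T+c).reshape(h,w,3)
def save(n,im): cv2.imwrite('pics/'+n+'.png',im[:,:,::-1])
E
python3 - <<'E'
from h import *
s=sense();print(s,ctrl.tcp_to_tips)
for c in ['top','side']:
    P=pose(c);im,D=grab_frame(c);save(c,im);C=cloud(P,D);np.save(c,C)
    print(c,P[2])
    for n in ['gauge','gauge_grip','rod_tip','tank','tank_boss','stand','tin','bearing','spanner']:
        for l in landmark_of(c,n)[:2]:
            r,k=l['position'];v,u=r*384,k*512
            print(n,round(l['score'],2),round(u),round(v),C[min(int(v),383),min(int(u),511)].round(3), at_z(P,[[u,v]],{'gauge':.006,'gauge_grip':.054,'rod_tip':.051,'tank_boss':.096}.get(n,0)).round(3))
E
```

```text
{'t': 0.0, 'q': array([-1.44679690e+00,  2.59326887e-01,  1.53608940e+00, -1.40617630e-05,
        1.34795426e+00, -2.02790332e-01]), 'joint_vel': array([ 0.00100048, -0.00063809, -0.00179469, -0.00070975, -0.00070811,
        0.00115013]), 'joint_efforts': array([ 3.73706662e-04, -4.46018171e+01, -2.90569425e+01, -3.75611198e-04,
        1.15746286e-02, -1.80172412e-05]), 'tcp_pos': array([ 0.17651315, -0.52038764,  0.24448078]), 'ee_rot': array([-3.09799475e+00, -5.10754862e-01, -8.84205902e-05]), 'force': array([ 0.49365153,  0.84486678, -0.57373882]), 'wrist_torque': array([-0.05968635, -0.0003082 , -0.00884151]), 'gripper_force': 0.0, 'grip_width': 1.0020401728283648} 0.014
top [0.34721058 0.21705116 0.90362981]
gauge 0.78 317 217 [0.437 0.081 0.071] [[0.441 0.069 0.006]]
gauge 0.55 249 243 [0.375 0.238 0.003] [[0.373 0.237 0.006]]
gauge_grip 0.87 318 212 [0.449 0.078 0.068] [[0.449 0.073 0.054]]
tank 0.77 218 190 [0.49  0.311 0.085] [[0.504 0.319 0.   ]]
tank_boss 0.74 295 166 [0.573 0.126 0.007] [[0.549 0.134 0.096]]
tank_boss 0.72 219 179 [0.51  0.307 0.113] [[0.513 0.307 0.0
[... 339 characters left out ...]
4 0.121 0.006] [[0.574 0.12  0.   ]]
side [0.27979066 0.90594355 0.55036192]
gauge 0.8 298 192 [0.442 0.082 0.02 ] [[0.445 0.061 0.006]]
gauge_grip 0.9 300 174 [0.442 0.083 0.068] [[0.445 0.062 0.054]]
rod_tip 0.65 312 250 [0.374 0.252 0.01 ] [[0.366 0.303 0.051]]
rod_tip 0.47 232 196 [0.577 0.132 0.008] [[0.552 0.195 0.051]]
tank 0.92 231 259 [0.479 0.39  0.068] [[0.507 0.317 0.   ]]
tank_boss 0.83 230 213 [0.51  0.32  0.104] [[0.513 0.309 0.096]]
tin 0.84 156 246 [0.637 0.362 0.027] [[0.653 0.333 0.   ]]
bearing 0.71 312 251 [0.373 0.25  0.008] [[0.373 0.242 0.   ]]
spanner 0.64 238 196 [0.572 0.114 0.001] [[0.57  0.115 0.   ]]
spanner 0.37 229 214 [0.512 0.319 0.103] [[0.563 0.185 0.   ]]
```

```bash
python3 - <<'E'
import cv2
a=cv2.imread('pics/top.png')[90:290,150:400];b=cv2.imread('pics/side.png')[90:310,120:370]
cv2.imwrite('pics/a.png',cv2.resize(a,None,fx=3,fy=3));cv2.imwrite('pics/b.png',cv2.resize(b[:200],None,fx=3,fy=3))
E
```

```text
(no output)
```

View pics/a.png

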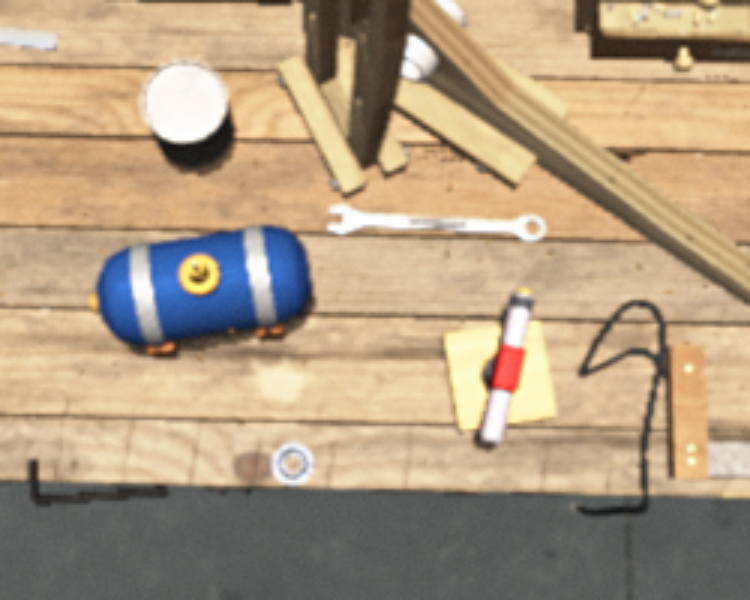

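View pics/b.png

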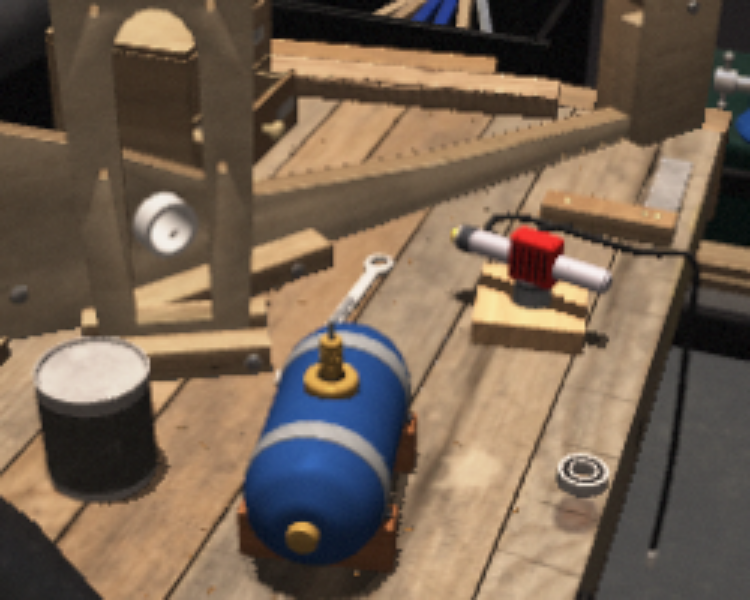

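The top view shows the gauge in its stand at about px (318,212), with its yellow rod end pointing away from the robot. The tank valve is at (218,180), and the spanner, tin and bearing are clear of the path. The side view agrees, with the stem upright on the tank and the red block on the gauge.

```bash
cat >> h.py <<'E'
def rel(p,yaw,tilt0=True):
    "shift (cm, tool axes) and turn (deg) from now to TCP at p, pointing down, tool x at yaw deg"
    s=sense(); R=Ro.from_rotvec(s['ee_rot']); y=np.radians(yaw)
    G=Ro.from_matrix(np.array([[np.cos(y),np.sin(y),0],[np.sin(y),-np.cos(y),0],[0,0,-1]]))
    return (R.inv().apply(np.array(p)-s['tcp_pos'])*100).round(2),np.degrees((R.inv()*G).as_rotvec()).round(2)
E
python3 - <<'E'
from h import *
C=np.load('top.npy').reshape(-1,3)
k=(abs(C[:,0]-.447)<.1)&(abs(C[:,1]-.068)<.08)&(C[:,2]>.04)&(C[:,2]<.09)
X=C[k];print(len(X),X.mean(0),X.min(0),X.max(0))
w,V=np.linalg.eigh(np.cov(X[:,:2].T));print(np.degrees(np.arctan2(V[1,1],V[0,1])))
im=cv2.imread('pics/top.png').reshape(-1,3).astype(int);r=k&(im[:,2]>130)&(im[:,1]<70)
print(r.sum(),C[r].mean(0))
print(rel([.447,.070,.25],-13),camera_model('wrist')['mount'])
E
```

```text
422 [0.44772492 0.07150514 0.06031626] [0.3888604  0.05077814 0.04259677] [0.51141775 0.0899273  0.07333101]
167.20891091570678
25 [0.44474627 0.07796178 0.06458294]
(array([ 44.58, -47.28,  -0.47]), array([ 0.  ,  0.  , 31.73])) [[ 5.94171491e-04 -9.64085730e-01 -2.65590573e-01  6.77887941e-02]
 [ 9.99999787e-01  6.44536477e-04 -1.02477492e-04  1.95374821e-05]
 [ 2.69979899e-04 -2.65590455e-01  9.64085908e-01 -1.28473635e-01]
 [ 0.00000000e+00  0.00000000e+00  0.00000000e+00  1.00000000e+00]]
```

>>> step_arm(motion=[[[3,-3,0,0,0,2],[6,-6,0,0,0,5],[9,-9.5,0,0,0,8],[12,-12.7,0,0,0,11],[15,-15.9,0,0,0,14],[18,-19,0,0,0,17],[21,-22.3,0,0,0,20],[24,-25.4,0,0,0,23],[27,-28.6,0,0,0,25],[30,-31.8,0,0,0,27],[33,-35,0,0,0,29],[36,-38.2,0,0,0,31.7]]], fingers=1)

```text
t: 2.0
tcp_pos: [0.385, -0.0643, 0.2458]
ee_rot: [3.121, -0.358, 0.002]
force: [1.1, -0.7, 0.0]
grip_width: 0.999
gripper_force: 0.0
```

```bash
python3 - <<'E'
from h import *
s=sense();print(s['t'],s['tcp_pos'],rel([.447,.070,.22],-13))
E
```

```text
2.0 [ 0.38496072 -0.06433005  0.24577266] (array([  3.  , -14.49,   2.58]), array([ 0.02, -0.08, -0.09]))
```

>>> step_arm(motion=[[[0.8,-3.6,0.8,0,0,0],[1.6,-7.2,1.6,0,0,0],[2.1,-10,2.5,0,0,0],[2.5,-12.2,2.5,0,0,0],[2.5,-12.2,2.5,0,0,0],[2.5,-12.2,2.5,0,0,0]]])

```text
t: 2.5
tcp_pos: [0.4363, 0.0478, 0.2202]
ee_rot: [3.122, -0.35, -0.001]
force: [0.5, -0.7, 0.9]
grip_width: 1.002
gripper_force: 0.0
```

```bash
python3 - <<'E'
from h import *
s=sense();P=pose('wrist',s);im,D=grab_frame('wrist');save('w1',im);C=cloud(P,D);np.save('w1',C)
print(s['t'],s['tcp_pos'],rel([.447,.070,.22],-13))
for n,z in [('gauge',.006),('gauge_grip',.054),('rod_tip',.051),('stand',0)]:
    for l in landmark_of('wrist',n)[:2]:
        r,k=l['position'];v,u=r*384,k*512;print(n,round(l['score'],2),u,v,at_z(P,[[u,v]],z).round(4))
I=im.astype(int);red=(I[...,0]>110)&(I[...,1]<60)&(I[...,2]<60)
X=C[red];X=X[X[:,2]>.06];print(len(X),X[:,2].min(),np.median(X[:,2]),X.min(0),X.max(0))
T=X[(X[:,2]>np.median(X[:,2])-.003)];r=cv2.minAreaRect((T[:,:2]*1000).astype(np.float32));print(r,T.mean(0))
k=(abs(C[...,0]-.447)<.1)&(abs(C[...,1]-.070)<.05)&(C[...,2]>.045)&(C[...,2]<.09);X=C[k]
print(cv2.minAreaRect((X[:,:2]*1000).astype(np.float32)))
E
```

```text
2.5 [0.43634107 0.04782578 0.22017652] (array([ 0.54, -2.48,  0.03]), array([0.03, 0.01, 0.11]))
gauge 0.75 231.8848 167.808 [[0.4461 0.0745 0.006 ]]
gauge_grip 0.86 233.6768 173.9904 [[0.4472 0.0684 0.054 ]]
rod_tip 0.53 231.68 106.5984 [[0.5136 0.0543 0.051 ]]
431 0.062001784013049954 0.07059867446179374 [0.43082331 0.03293026 0.06200178] [0.50250689 0.0837084  0.34862291]
((469.4050598144531, 61.35346603393555), (21.522518157958984, 84.5649185180664), 63.627784729003906) [0.44757842 0.07138531 0.07473097]
((451.01806640625, 71.18794250488281), (20.418760299682617, 124.93634796142578), 77.34300994873047)
```

View pics/w1.png

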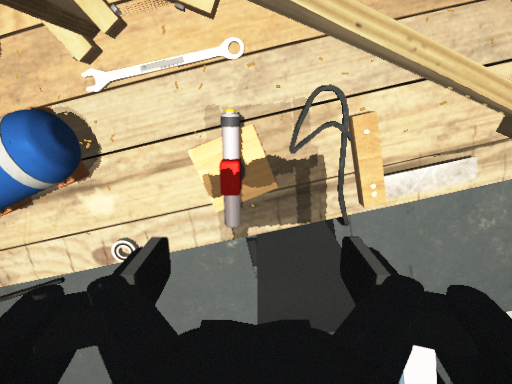

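The wrist view shows the gauge upright at px (231,175), in line with the tool and clear of the fingers.

>>> step_arm(motion=[[[0,0,0,0,0,0],[0,0,0,0,0,0],[0,0,0,0,0,0]]])

```text
t: 3.0
tcp_pos: [0.4363, 0.0465, 0.2205]
ee_rot: [3.121, -0.357, 0.0]
force: [-0.5, 0.4, 0.1]
grip_width: 1.001
gripper_force: 0.0
```

```bash
python3 - <<'E'
from h import *
print(rel([.447,.0705,.049],-12.7))
E
```

```text
(array([ 0.5 , -2.58, 17.15]), array([-0.  , -0.02, -0.33]))
```

>>> step_arm(motion=[[[0.25,-1.3,2.5,0,0,0],[0.5,-2.58,5,0,0,0],[0.5,-2.58,8,0,0,0],[0.5,-2.58,11,0,0,0],[0.5,-2.58,13,0,0,0],[0.5,-2.58,15,0,0,0],[0.5,-2.58,16.5,0,0,0],[0.5,-2.58,17.15,0,0,0],[0.5,-2.58,17.15,0,0,0],[0.5,-2.58,17.15,0,0,0]]])

```text
t: 3.83
tcp_pos: [0.4472, 0.0709, 0.0491]
ee_rot: [3.121, -0.355, -0.0]
force: [0.5, 0.3, -0.4]
grip_width: 1.0
gripper_force: 0.0
```

>>> step_arm(motion=[[[0,0,0,0,0,0],[0,0,0,0,0,0],[0,0,0,0,0,0],[0,0,0,0,0,0],[0,0,0,0,0,0],[0,0,0,0,0,0],[0,0,0,0,0,0],[0,0,0,0,0,0],[0,0,0,0,0,0],[0,0,0,0,0,0]]], fingers=0)

```text
t: 4.67
tcp_pos: [0.4473, 0.0709, 0.0493]
ee_rot: [3.121, -0.355, 0.001]
force: [-0.8, -0.7, 6.4]
grip_width: 0.225
gripper_force: 59.0
```

>>> step_arm(motion=[[[0,0,-0.5,0,0,0],[0,0,-1.5,0,0,0],[0,0,-3,0,0,0],[0,0,-5,0,0,0],[0,0,-7.5,0,0,0],[0,0,-10,0,0,0],[0,0,-12.5,0,0,0],[0,0,-15,0,0,0],[0,0,-17,0,0,0],[0,0,-18,0,0,0],[0,0,-18,0,0,0],[0,0,-18,0,0,0]]])

```text
t: 5.67
tcp_pos: [0.4466, 0.0711, 0.2282]
ee_rot: [-3.121, 0.355, 0.001]
force: [-0.4, 0.5, -2.7]
grip_width: 0.226
gripper_force: 59.1
```

```bash
python3 - <<'E'
from h import *
print(rel([.463,.267,.23],-12.7))
E
```

```text
(array([ -2.8 , -19.46,  -0.18]), array([ 0.  ,  0.03, -0.27]))
```

>>> step_arm(motion=[[[-0.3,-2,0,0,0,0],[-0.7,-5,0,0,0,0],[-1.2,-8,0,0,0,0],[-1.6,-11,0,0,0,0],[-2.0,-14,0,0,0,0],[-2.4,-17,0,0,0,0],[-2.7,-18.8,0,0,0,0],[-2.8,-19.5,0,0,0,0],[-2.8,-19.5,0,0,0,0],[-2.8,-19.5,0,0,0,0],[-2.8,-19.5,0,0,0,0]]])

```text
t: 6.58
tcp_pos: [0.4631, 0.2661, 0.2279]
ee_rot: [3.12, -0.356, -0.003]
force: [0.1, -0.1, -2.3]
grip_width: 0.225
gripper_force: 59.4
```

```bash
python3 - <<'E'
from h import *
s=sense();P=pose('wrist',s);im,D=grab_frame('wrist');save('w2',im);C=cloud(P,D);np.save('w2',C)
print(s['t'],s['tcp_pos'],s['ee_rot'])
for n,z in [('tank_boss',.096),('gauge_grip',s['tcp_pos'][2]+.005)]:
    for l in landmark_of('wrist',n)[:2]:
        r,k=l['position'];v,u=r*384,k*512;print(n,round(l['score'],2),u,v,at_z(P,[[u,v]],z).round(4))
for z0,z1 in [(.0935,.099),(.110,.137),(.137,.16)]:
    k=(np.hypot(C[...,0]-.513,C[...,1]-.308)<.025)&(C[...,2]>z0)&(C[...,2]<z1);X=C[k]
    if len(X)>3: print(z0,len(X),X.mean(0),np.median(X,0),X.min(0),X.max(0),cv2.minEnclosingCircle((X[:,:2]*1000).astype(np.float32)))
cv2.imwrite('pics/w2c.png',cv2.resize(im[:,:,::-1][0:300,100:420],None,fx=2,fy=2))
E
```

```text
6.5833 [0.46306318 0.26612776 0.22788233] [ 3.11997427e+00 -3.55775399e-01 -2.55245074e-03]
tank_boss 0.87 191.2832 149.9136 [[0.5105 0.3144 0.096 ]]
gauge_grip 0.91 257.4848 260.1984 [[0.4628 0.2651 0.2329]]
0.0935 609 [0.51086465 0.31138201 0.09570284] [0.51279045 0.31005436 0.09574881] [0.49425357 0.29830425 0.0935843 ] [0.5251851  0.32893219 0.09831984] ((509.7033996582031, 313.59130859375), 15.644712448120117)
0.11 243 [0.51018385 0.31181441 0.12064639] [0.51044232 0.3116547  0.12040501] [0.5029656  0.30654451 0.11019736] [0.51640136 0.31971458 0.13510415] ((509.7341003417969, 313.1866455078125), 6.8386616706848145)
```

View pics/w2c.png

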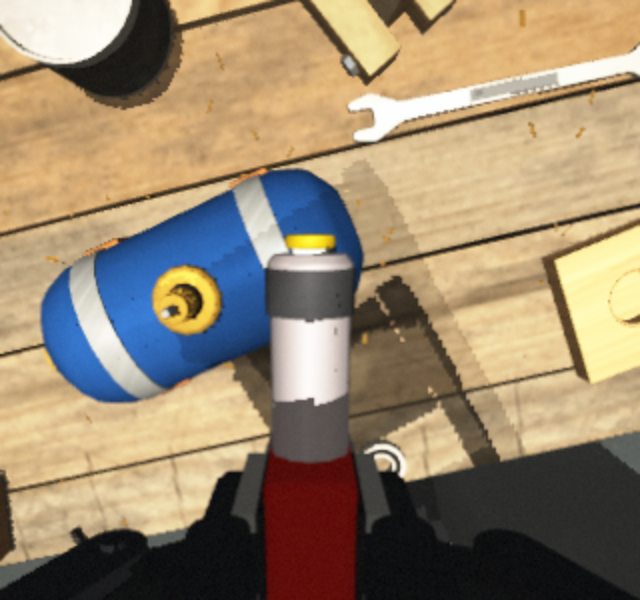

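The stem and boss show clearly at about (191,150) of the full picture, and the gauge is held square. The wrist fit and the fixed cameras differ by about 5 mm, so I'll take a second look from the other side.

>>> step_arm(motion=[[[0,-1.5,0,0,0,0],[0.2,-4,0,0,0,0],[0.4,-6.5,0,0,0,0],[0.5,-8.8,0,0,0,0],[0.5,-9.6,0,0,0,0],[0.5,-9.6,0,0,0,0],[0.5,-9.6,0,0,0,0],[0.5,-9.6,0,0,0,0]]])

```text
t: 7.4
tcp_pos: [0.4896, 0.3589, 0.2286]
ee_rot: [3.12, -0.355, -0.001]
force: [-0.3, -0.1, -3.3]
grip_width: 0.223
gripper_force: 59.5
```

```bash
python3 - <<'E'
from h import *
s=sense();P=pose('wrist',s);im,D=grab_frame('wrist');save('w3',im);C=cloud(P,D)
print(s['t'],s['tcp_pos'],s['ee_rot'])
for n,z in [('tank_boss',.096),('gauge_grip',s['tcp_pos'][2]+.005)]:
    for l in landmark_of('wrist',n)[:1]:
        r,k=l['position'];v,u=r*384,k*512;print(n,round(l['score'],2),u,v,at_z(P,[[u,v]],z).round(4))
def fit(C,zs):
  for z0,z1 in zs:
    k=(np.hypot(C[...,0]-.512,C[...,1]-.311)<.025)&(C[...,2]>z0)&(C[...,2]<z1);X=C[k]
    if len(X)>3: print(z0,len(X),X.mean(0).round(4),X.min(0).round(4),X.max(0).round(4),cv2.minEnclosingCircle((X[:,:2]*1000).astype(np.float32)))
z=[(.0935,.099),(.110,.118),(.118,.126),(.126,.15)]
fit(C,z);print('w2');fit(np.load('w2.npy'),z);print('top');fit(np.load('top.npy'),z);print('side');fit(np.load('side.npy'),z)
E
```

```text
7.4 [0.48959998 0.35885355 0.22864522] [ 3.12048306e+00 -3.55466964e-01 -8.96254932e-04]
tank_boss 0.83 301.1072 155.4048 [[0.5098 0.3112 0.096 ]]
0.0935 640 [0.5116 0.3152 0.0956] [0.4948 0.2986 0.0935] [0.5254 0.3298 0.098 ] ((509.93499755859375, 314.1246337890625), 15.714715003967285)
0.11 43 [0.5137 0.3164 0.1142] [0.5061 0.3077 0.1101] [0.5166 0.3207 0.1177] ((510.1661376953125, 314.2109680175781), 6.787262916564941)
0.118 158 [0.5105 0.3145 0.1202] [0.5036 0.308  0.118 ] [0.5163 0.3204 0.1254] ((509.9884338378906, 314.2076416015625), 6.459378242492676)
0.126 28 [0.5102 0.3143 0.1317] [0.5082 0.3122 0.1268] [0.5116 0.3161 0.1344] ((509.95556640625, 314.1054382324219), 2.001193046569824)
w2
0.0935 609 [0.5109 0.3114 0.0957] [0.4943 0.2983 0.0936] [0.5252 0.3289 0.0983] ((509.7033996582031, 313.59130859375), 15.644712448120117)
0.11 47 [0.5108 0.3087 0.1141] [0.503  0.3065 0.1102] [0.5164 0.3147 0.1174] ((509.7543640136719, 313.1657409667969), 6.8237128257751465)
0.118 165 [0.5101 0.3125 0.1204] [0.5037 0.3068 0.1182] [0.516  0.3197 0.1258] ((509.5376892089844, 313.3062744140625),
[... 574 characters left out ...]
3906)
0.126 4 [0.5093 0.3126 0.1306] [0.5083 0.3113 0.1293] [0.5104 0.3137 0.1324] ((509.3660888671875, 312.6201171875), 1.4986578226089478)
side
0.0935 129 [0.5089 0.3194 0.0969] [0.4965 0.2988 0.0936] [0.5256 0.3311 0.099 ] ((510.0902404785156, 314.79766845703125), 16.296396255493164)
0.11 30 [0.5095 0.3183 0.1143] [0.5041 0.3135 0.11  ] [0.5169 0.3209 0.1177] ((510.4931945800781, 316.0885009765625), 6.420502185821533)
0.118 40 [0.5104 0.3159 0.1214] [0.505  0.3089 0.118 ] [0.5175 0.3213 0.125 ] ((511.0832214355469, 314.9503479003906), 6.505601406097412)
0.126 10 [0.5109 0.3148 0.1312] [0.5095 0.3125 0.1267] [0.5127 0.3167 0.1344] ((511.1153564453125, 314.350341796875), 2.4357235431671143)
```

```bash
python3 - <<'E'
from h import *
C=np.load('w2.npy');im=cv2.imread('pics/w2.png').astype(int)
R=Ro.from_rotvec([3.11997,-.355775,-.00255])
X=R.inv().apply(C.reshape(-1,3)-[.46306,.26613,.22788])*1000;I=im.reshape(-1,3)
k=(abs(X[:,1])<14)&(X[:,2]<25)&(X[:,2]>-30)&(X[:,0]<100)&(X[:,0]>-60)
red=k&(I[:,2]>60)&(I[:,1]<.4*I[:,2])&(I[:,0]<.4*I[:,2]);
T=X[red];print(red.sum(),np.percentile(T,[0,2,50,98,100],axis=0).round(1))
b=k&~red&(X[:,0]>20);T=X[b];print(b.sum())
for x0 in range(20,84,4):
    q=T[(T[:,0]>=x0)&(T[:,0]<x0+4)]
    if len(q): print(x0,len(q),q.min(0).round(1),q.max(0).round(1),I[b][(T[:,0]>=x0)&(T[:,0]<x0+4)].mean(0).round())
y=k&(I[:,2]>120)&(I[:,0]<60)&(I[:,1]>90);print('yellow',X[y].min(0),X[y].max(0))
E
```

```text
3689 [[-18.8 -10.  -23.1]
 [-16.4  -9.3 -22.3]
 [  3.8  -0.1 -20.9]
 [ 17.3   9.   -9.6]
 [ 17.8  10.9  19.7]]
4173
20 321 [ 20.   -9.  -11.5] [24.   8.3 -1.9] [79. 81. 88.]
24 327 [ 24.   -9.4 -11.5] [28.   8.2 -1.3] [79. 82. 89.]
28 334 [ 28.   -9.4 -11.2] [32.   8.1 -1. ] [103. 106. 115.]
32 345 [ 32.   -9.4 -11.4] [36.   8.6 -0.8] [200. 205. 215.]
36 352 [ 36.   -9.2 -12.1] [40.   8.5 -0.7] [202. 206. 216.]
40 365 [ 40.   -9.2 -11.3] [44.   8.4 -1.2] [202. 207. 216.]
44 375 [ 44.   -9.1 -11.4] [48.   8.4 -0.4] [204. 208. 217.]
48 401 [ 48.  -10.4 -12.8] [52.   9.1 -1.3] [108. 109. 112.]
52 431 [ 52.  -10.3 -12.1] [56.   9.  -0.9] [80. 81. 81.]
56 449 [ 56.  -10.3 -12.3] [60.   9.  -0.1] [107. 109. 112.]
60 327 [ 60.   -9.6 -11. ] [63.8  8.5  4.5] [169. 187. 199.]
64 146 [64.  -5.8 -7.7] [66.2  5.  -0.3] [ 39. 201. 224.]
yellow [63.29055061 -5.25405654 -7.68547766] [66.15130049  4.52820437 -2.13309654]
```

```bash
python3 - <<'E'
from h import *
print(rel([.5098,.3137,.2],-12.9))
E
```

```text
(array([2.96, 3.94, 2.91]), array([ 0.01, -0.01, -0.13]))
```

>>> step_arm(motion=[[[0.6,0.8,0,0,0,0],[1.4,2,0.3,0,0,0],[2.3,3.2,1.2,0,0,0],[2.96,3.94,2.2,0,0,0],[2.96,3.94,2.9,0,0,0],[2.96,3.94,2.9,0,0,0],[2.96,3.94,2.9,0,0,0],[2.96,3.94,2.9,0,0,0]]])

```text
t: 8.22
tcp_pos: [0.5099, 0.3151, 0.1999]
ee_rot: [-3.121, 0.355, 0.0]
force: [0.8, -0.5, -2.0]
grip_width: 0.228
gripper_force: 59.5
```

```bash
python3 - <<'E'
from h import *
print(sense()['tcp_pos'],rel([.5098,.3137,.16],-12.9))
im,D=grab_frame('side');C=cloud(pose('side'),D)
cv2.imwrite('pics/s2.png',cv2.resize(im[:,:,::-1][130:250,160:300],None,fx=5,fy=5,interpolation=cv2.INTER_CUBIC))
E
```

```text
[0.50987096 0.3150684  0.19994703] (array([0.02, 0.14, 3.99]), array([-0.02,  0.  , -0.06]))
```

View pics/s2.png

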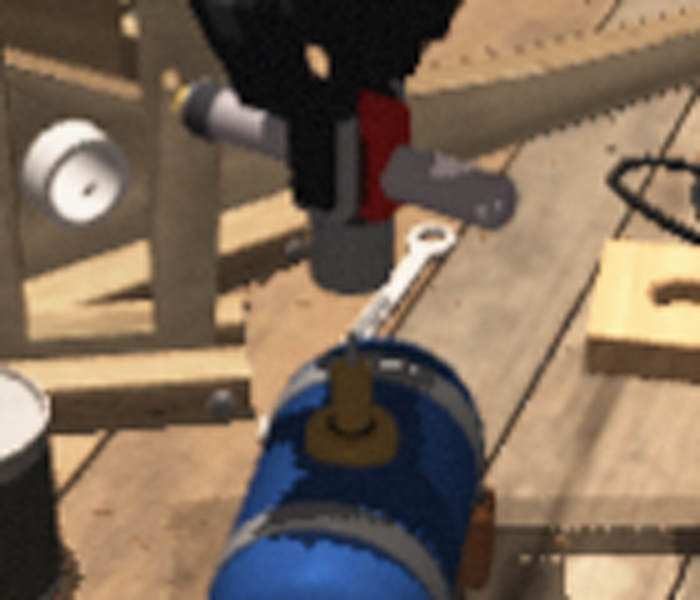

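The side view shows the chuck (column 351) straight over the stem (column 350). I'll descend in stages.

>>> step_arm(motion=[[[0,0.1,0,0,0,0],[0,0.1,0.4,0,0,0],[0,0.1,1.0,0,0,0],[0,0.1,1.6,0,0,0],[0,0.1,2.2,0,0,0],[0,0.1,2.8,0,0,0],[0,0.1,3.2,0,0,0],[0,0.1,3.4,0,0,0],[0,0.1,3.4,0,0,0],[0,0.1,3.4,0,0,0],[0,0.1,3.4,0,0,0]]])

```text
t: 9.18
tcp_pos: [0.51, 0.3138, 0.1662]
ee_rot: [-3.121, 0.355, -0.001]
force: [0.8, 0.1, -1.9]
grip_width: 0.228
gripper_force: 59.5
```

>>> step_arm(motion=[[[0,0,0.15,0,0,0],[0,0,0.3,0,0,0],[0,0,0.45,0,0,0],[0,0,0.6,0,0,0],[0,0,0.75,0,0,0],[0,0,0.9,0,0,0],[0,0,0.9,0,0,0],[0,0,0.9,0,0,0]]])

```text
t: 9.85
tcp_pos: [0.51, 0.3138, 0.1574]
ee_rot: [-3.121, 0.355, -0.001]
force: [0.0, 0.5, 4.4]
grip_width: 0.224
gripper_force: 60.5
```

>>> step_arm(motion=[[[0,0,0.05,0,0,0],[0,0,0.1,0,0,0],[0,0,0.15,0,0,0],[0,0,0.2,0,0,0],[0,0,0.2,0,0,0]]])

```text
t: 10.27
tcp_pos: [0.5099, 0.3138, 0.155]
ee_rot: [-3.121, 0.355, -0.001]
force: [0.6, 0.7, 5.4]
grip_width: 0.223
gripper_force: 60.5
```

>>> step_arm(motion=[[[0,0,0.05,0,0,0],[0,0,0.1,0,0,0],[0,0,0.15,0,0,0],[0,0,0.15,0,0,0],[0,0,0.15,0,0,0]]])

```text
t: 10.68
tcp_pos: [0.51, 0.3138, 0.1537]
ee_rot: [-3.121, 0.355, -0.001]
force: [-0.8, -0.4, 5.6]
grip_width: 0.222
gripper_force: 60.6
```

>>> step_arm(motion=[[[0,0,0.05,0,0,0],[0,0,0.1,0,0,0],[0,0,0.15,0,0,0],[0,0,0.15,0,0,0],[0,0,0.15,0,0,0]]])

```text
t: 11.1
tcp_pos: [0.51, 0.3138, 0.1528]
ee_rot: [-3.121, 0.355, -0.002]
force: [-2.0, -1.2, 8.7]
grip_width: 0.226
gripper_force: 61.2
```

>>> step_arm(motion=[[[0,0,0.05,0,0,0],[0,0,0.1,0,0,0],[0,0,0.12,0,0,0],[0,0,0.12,0,0,0],[0,0,0.12,0,0,0]]])

```text
t: 11.52
tcp_pos: [0.51, 0.3138, 0.152]
ee_rot: [-3.121, 0.355, -0.002]
force: [-2.6, -1.5, 12.3]
grip_width: 0.226
gripper_force: 61.6
```

>>> step_arm(motion=[[[0,0,0,0,0,0],[0,0,0,0,0,0],[0,0,0,0,0,0],[0,0,0,0,0,0],[0,0,0,0,0,0],[0,0,0,0,0,0],[0,0,0,0,0,0],[0,0,0,0,0,0],[0,0,0,0,0,0],[0,0,0,0,0,0],[0,0,0,0,0,0],[0,0,0,0,0,0]]])

```text
t: 12.52
tcp_pos: [0.51, 0.3139, 0.152]
ee_rot: [-3.121, 0.355, -0.002]
force: [-3.1, -0.7, 11.4]
grip_width: 0.22
gripper_force: 61.6
```

```bash
cat > rod.py <<'E'
from h import *
s=sense();P=pose('wrist',s);im,D=grab_frame('wrist');C=cloud(P,D)
X=Ro.from_rotvec(s['ee_rot']).inv().apply(C.reshape(-1,3)-s['tcp_pos'])*1000;I=im.reshape(-1,3).astype(int)
y=(abs(X[:,1])<10)&(X[:,2]<12)&(X[:,2]>-25)&(I[:,0]>100)&(I[:,2]<.45*I[:,0])&(I[:,1]>.5*I[:,0])&(X[:,0]>40)
print('t',s['t'],'force',s['force'].round(1),'yellow',y.sum(),X[y].min(0).round(1),X[y].max(0).round(1))
E
python3 rod.py
```

```text
t 12.5167 force [-3.1 -0.7 11.4] yellow 204 [94.7 -5.5 -8.2] [97.9  4.6  0.5]
```

>>> step_arm(motion=[[[0,0,0.02,0,0,0],[0,0,0.02,0,0,0],[0,0,0.02,0,0,0],[0,0,0.02,0,0,0],[0,0,0.02,0,0,0],[0,0,0.02,0,0,0],[0,0,0.02,0,0,0],[0,0,0.02,0,0,0],[0,0,0.02,0,0,0],[0,0,0.02,0,0,0],[0,0,0.02,0,0,0],[0,0,0.02,0,0,0]]])

```text
t: 13.57
tcp_pos: [0.51, 0.3139, 0.1519]
ee_rot: [-3.121, 0.355, -0.002]
force: [-1.3, -1.5, 11.1]
grip_width: 0.229
gripper_force: 61.6
```

```bash
python3 rod.py
```

```text
t 13.5667 force [-1.3 -1.5 11.1] yellow 204 [94.7 -5.5 -7.7] [97.9  4.6  1. ]
```

>>> step_arm(motion=[[[0,0,0,0,0,0],[0,0,0,0,0,0],[0,0,0,0,0,0],[0,0,0,0,0,0],[0,0,0,0,0,0],[0,0,0,0,0,0],[0,0,0,0,0,0],[0,0,0,0,0,0],[0,0,0,0,0,0],[0,0,0,0,0,0],[0,0,0,0,0,0],[0,0,0,0,0,0]]])

```text
t: 14.62
tcp_pos: [0.51, 0.3139, 0.1519]
ee_rot: [-3.121, 0.355, -0.002]
force: [-2.4, -1.3, 12.0]
grip_width: 0.226
gripper_force: 61.6
```

```bash
python3 rod.py
```

```text
t 14.6167 force [-2.4 -1.3 12. ] yellow 204 [94.7 -5.5 -7.4] [98.   4.7  0.9]
```

>>> step_arm(motion=[[[0,0,0,0,0,0],[0,0,0,0,0,0],[0,0,0,0,0,0],[0,0,0,0,0,0],[0,0,0,0,0,0],[0,0,0,0,0,0],[0,0,0,0,0,0],[0,0,0,0,0,0],[0,0,0,0,0,0],[0,0,0,0,0,0],[0,0,0,0,0,0],[0,0,0,0,0,0]]])

```text
t: 15.67
tcp_pos: [0.51, 0.3138, 0.1519]
ee_rot: [-3.121, 0.355, -0.002]
force: [-3.0, -1.4, 11.1]
grip_width: 0.229
gripper_force: 61.6
```

```bash
python3 rod.py
```

```text
t 15.6667 force [-3.  -1.4 11.1] yellow 203 [94.6 -5.5 -7.7] [98.1  4.7  0.8]
```

>>> step_arm(motion=[[[0,0,0,0,0,0],[0,0,0,0,0,0],[0,0,0,0,0,0],[0,0,0,0,0,0],[0,0,0,0,0,0],[0,0,0,0,0,0],[0,0,0,0,0,0],[0,0,0,0,0,0],[0,0,0,0,0,0],[0,0,0,0,0,0],[0,0,0,0,0,0],[0,0,0,0,0,0]]])

```text
t: 16.72
tcp_pos: [0.51, 0.3138, 0.1519]
ee_rot: [-3.121, 0.355, -0.002]
force: [-3.1, -1.5, 11.1]
grip_width: 0.228
gripper_force: 61.6
```

```bash
python3 rod.py
```

```text
t 16.7167 force [-3.1 -1.5 11.1] yellow 203 [94.7 -5.5 -7.8] [97.9  4.7  0.3]
```

The rod came out about 32 mm and has stood still for over 4 s. Now straight up.

>>> step_arm(motion=[[[0,0,-0.3,0,0,0],[0,0,-0.8,0,0,0],[0,0,-1.5,0,0,0],[0,0,-2.2,0,0,0],[0,0,-3,0,0,0],[0,0,-4,0,0,0],[0,0,-5,0,0,0],[0,0,-6,0,0,0],[0,0,-7,0,0,0],[0,0,-7.5,0,0,0],[0,0,-7.5,0,0,0],[0,0,-7.5,0,0,0]]])

```text
t: 17.77
tcp_pos: [0.5098, 0.3138, 0.2258]
ee_rot: [-3.121, 0.355, -0.001]
force: [-0.5, -1.1, -2.2]
grip_width: 0.229
gripper_force: 59.8
```

```bash
python3 rod.py; python3 - <<'E'
from h import *
print(rel([.4472,.0709,.2],-12.98))
C=np.load('w1.npy')
k=(np.hypot(C[...,0]-.447,C[...,1]-.071)<.07)&(C[...,2]>.016)&(C[...,2]<.024);print(cv2.minAreaRect((C[k][:,:2]*1000).astype(np.float32)))
E
```

```text
t 17.7667 force [-0.5 -1.1 -2.2] yellow 205 [94.7 -5.5 -7.8] [97.9  4.7 -0.4]
(array([-0.62, 25.05,  2.52]), array([0.02, 0.02, 0.  ]))
((446.3269958496094, 72.65800476074219), (80.24658966064453, 80.43069458007812), 9.550091743469238)
```

>>> step_arm(motion=[[[0,1,0,0,0,0],[-0.1,3,0,0,0,0],[-0.2,5.5,0,0,0,0],[-0.2,8,0,0,0,0],[-0.3,10.5,0,0,0,0],[-0.3,13,0,0,0,0],[-0.4,15.5,0,0,0,0],[-0.5,18,0,0,0,0],[-0.5,20.5,0,0,0,0],[-0.6,23,0,0,0,0],[-0.62,24.5,0,0,0,0],[-0.62,25,0,0,0,0]]])

```text
t: 18.82
tcp_pos: [0.4461, 0.0692, 0.2249]
ee_rot: [3.12, -0.358, -0.002]
force: [0.4, 0.3, -1.8]
grip_width: 0.227
gripper_force: 59.6
```

>>> step_arm(motion=[[[0,0,1,0,0,0],[0,0,3,0,0,0],[0,0,5,0,0,0],[0,0,7,0,0,0],[0,0,9,0,0,0],[0,0,11,0,0,0],[0,0,12,0,0,0],[0,0,13,0,0,0],[0,0,13.5,0,0,0],[0,0,13.5,0,0,0],[0,0,13.5,0,0,0],[0,0,13.5,0,0,0]]])

```text
t: 19.82
tcp_pos: [0.4479, 0.0718, 0.0908]
ee_rot: [-3.121, 0.354, -0.001]
force: [0.5, 1.1, -2.4]
grip_width: 0.225
gripper_force: 59.6
```

```bash
python3 rod.py; python3 - <<'E'
from h import *
print(sense()['tcp_pos'],rel([.4471,.0711,.0495],-12.98))
E
```

```text
t 19.8167 force [ 0.5  1.1 -2.4] yellow 203 [94.7 -5.5 -8. ] [97.7  4.6 -0. ]
[0.44805247 0.07166157 0.09095707] (array([-0.09,  0.08,  4.15]), array([-0.01, -0.07,  0.02]))
```

>>> step_arm(motion=[[[-0.09,0.07,0.5,0,0,0],[-0.09,0.07,1.2,0,0,0],[-0.09,0.07,1.9,0,0,0],[-0.09,0.07,2.3,0,0,0],[-0.09,0.07,2.3,0,0,0],[-0.09,0.07,2.3,0,0,0],[-0.09,0.07,2.3,0,0,0]]])

```text
t: 20.45
tcp_pos: [0.4466, 0.071, 0.0674]
ee_rot: [3.121, -0.355, -0.0]
force: [0.2, -0.2, -1.4]
grip_width: 0.223
gripper_force: 59.6
```

>>> step_arm(motion=[[[0,0,0.15,0,0,0],[0,0,0.3,0,0,0],[0,0,0.5,0,0,0],[0,0,0.7,0,0,0],[0,0,0.7,0,0,0],[0,0,0.7,0,0,0]]])

```text
t: 20.95
tcp_pos: [0.4463, 0.071, 0.0602]
ee_rot: [3.121, -0.355, -0.001]
force: [-0.5, 0.1, -1.9]
grip_width: 0.229
gripper_force: 59.6
```

>>> step_arm(motion=[[[0.04,0,0.2,0,0,0],[0.06,0,0.4,0,0,0],[0.06,0,0.6,0,0,0],[0.06,0,0.8,0,0,0],[0.06,0,0.9,0,0,0],[0.06,0,1.0,0,0,0],[0.06,0,1.05,0,0,0],[0.06,0,1.05,0,0,0]]])

```text
t: 21.62
tcp_pos: [0.447, 0.0709, 0.0498]
ee_rot: [3.121, -0.355, -0.0]
force: [0.2, -0.2, -2.1]
grip_width: 0.225
gripper_force: 59.6
```

Still hanging just above the pocket floor, so I'll ease it down.

>>> step_arm(motion=[[[0,0,0.03,0,0,0],[0,0,0.06,0,0,0],[0,0,0.08,0,0,0],[0,0,0.08,0,0,0],[0,0,0.08,0,0,0]]])

```text
t: 22.03
tcp_pos: [0.4472, 0.0709, 0.0493]
ee_rot: [-3.121, 0.355, -0.001]
force: [-0.9, 0.1, 0.7]
grip_width: 0.225
gripper_force: 60.0
```

>>> step_arm(motion=[[[0,0,0,0,0,0],[0,0,0,0,0,0],[0,0,0,0,0,0],[0,0,0,0,0,0],[0,0,0,0,0,0],[0,0,0,0,0,0],[0,0,0,0,0,0],[0,0,0,0,0,0],[0,0,0,0,0,0],[0,0,0,0,0,0]]], fingers=1)

```text
t: 22.87
tcp_pos: [0.4471, 0.0709, 0.0491]
ee_rot: [3.121, -0.355, 0.0]
force: [-0.6, -0.2, 0.5]
grip_width: 1.002
gripper_force: 0.0
```

>>> step_arm(motion=[[[0,0,-0.5,0,0,0],[0,0,-1.5,0,0,0],[0,0,-3,0,0,0],[0,0,-5,0,0,0],[0,0,-7,0,0,0],[0,0,-9,0,0,0],[0,0,-11,0,0,0],[0,0,-13,0,0,0],[0,0,-15,0,0,0],[0,0,-16,0,0,0],[0,0,-16,0,0,0],[0,0,-16,0,0,0]]])

```text
t: 23.87
tcp_pos: [0.447, 0.0709, 0.2091]
ee_rot: [3.121, -0.355, 0.001]
force: [-1.2, -0.4, -0.6]
grip_width: 1.003
gripper_force: 0.0
```

```bash
python3 - <<'E'
from h import *
im,D=grab_frame('side');w,_=grab_frame('wrist')
a=cv2.resize(im[110:290,130:370],(400,300));b=cv2.resize(w[30:330,80:480],(400,300));save('end',np.hstack([a,b]));print(sense()['t'])
E
```

```text
23.9667
```

View pics/end.png

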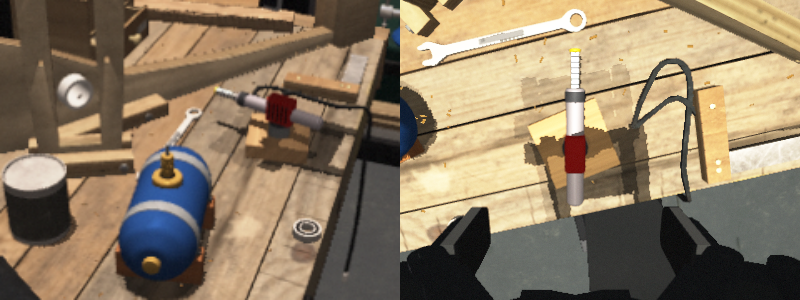

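The gauge stands upright in its stand (right half, about (575,150)) with the rod out. The tin, bearing and spanner have not moved.

```bash
python3 -c "
from rig import job
print(job.close_job())"
```

```text
the job is handed in; nothing more can be done
None
```

The gauge was pressed on the valve at about 14 N until the rod had come out about 32 mm and stood still for over 4 s, then put back upright in its stand with the rod still out; the job is handed in at about 24 s.

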